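# Turn over a leaf of the snack-table menu stand

### The arm

A 6-joint arm with a two-finger parallel gripper is mounted at the origin on the work surface. World frame = base frame: x ahead of the robot, y to its left, z up, the work surface at z = 0. Lengths are in m, angles in rad, forces in N, time in s.
With the tool pointing down it reaches from about 0.325 to 0.875 m from the base axis. Payload 4.4 kg.
Tool frame: the origin (TCP) lies at the very end of the fingers, on their centre line; the grasp point (between the pads) lies 19 mm behind it; z points along the fingers, y is the line along which they close (so a half turn about z gives the same grasp; the last joint's range is limited). The gripper opens to 85 mm and grips with 20 to 120 N. Pads are 22 mm wide; open, the fingers measure 114 mm over their backs; the gripper's body (76 mm by 85 mm) begins 54 mm behind the grasp point. The pads swing forward as they close: fully open they stand 13 mm farther back than shut.
Start: joints at [1.137, 0.207, 1.542, -0, 1.393, -0.15], TCP at [0.16, 0.552, 0.231] pointing down, gripper open.
Joint ranges: [-2.73, 2.73], [-0.86, 2.22], [0.23, 2.46], [-1.11, 4.25], [0.08, 2.63], [-2.82, 2.82]. Speed limits (rad/s): [2.79, 2.79, 3.14, 3.14, 3.14, 3.14].

### API

Orientations are given as a rotation vector (axis times angle).
In Python, from workcell import sensors, cams, job_done gives the robot as it stands.
- The arm moves only by the shell command python3 -m jog 'ROWS' [OPENING] [FORCE]. ROWS is JSON, a list of rows, each an object of numbers: "x", "y", "z": the shift along the world's x, y, z scaled (see below); "turn": the turn about the world's z scaled (see below). In form: [{"x": .., "y": .., "z": .., "turn": ..}, ...]. A call has exactly 8 rows; each row is the pose to reach, as a shift and turn from the pose commanded when the call began, turning the shorter way round; what a row does not reach only later rows make up. The controller multiplies each number of a shift by 15 cm and each number of a turn by pi rad. A row lasts 1/10 s, in which the tool goes at most 50 mm and 8.59 degrees, less where a joint would pass 70% of its speed; a pose out of reach is approached as far as the arm can. A call with a number of a shift or a turn outside -1 to 1 is refused whole. A call with a gripper value outside its range is refused whole. OPENING is the closure, from 0 (fully open) to 1 (shut), set as the call begins (- or left out, the last holds). The fingers move at their own pace and stop on an object; FORCE is the grip in N (left out, the last holds). Time passes only in rows, so rows that repeat a pose let the fingers close, or fill a call up. It gives the time, the measured TCP pose, the force, the opening and the grip force at its end, in the units of the state.
- sensors.sense(): the state, without advancing time (a new reading comes with each control period).
- cams.get_image(name): name is "side" or "top"; returns a dict with "color" (480x640x3 uint8, red, green, blue), "mtx" (3x3 intrinsics, pixels), "extrinsics" (4x4, takes a point from world to camera coordinates). Camera axes: x right, y up, looking along -z (the intrinsics and any distortion apply to the point x, -y, -z); pixel columns grow to the right and rows downward; lengths in m; the calibration is good to about 2 mm. A picture is of the moment at which its call begins. There is no depth.
- job_done(): hands the job in; it is judged then, once.
The state is a dict: "time": time; "q": joint angles; "qvel": joint speeds; "joint_torque": joint torques, N m; "tcp_pos": TCP position; "orientation": TCP orientation; "ft_force": force on the tool from outside, world axes, zero at the start; "torque": the same for the moment, N m; "gripper_width": finger opening in m; "grip_force": force on a finger pad.
Only numpy, scipy, OpenCV 4.12 (cv2) and the standard library are available. Lean on these libraries where they do the work, as an engineer would, in place of code of your own. Each camera call takes 0.05 s, during which the arm holds its last target. There are 200 camera calls.

### The job

On the refreshment table's menu stand, turn the leaf with the yellow tab over the spine like a page, from the right to the left as seen from the robot: get a fingertip under its tab, push it over with the fingers and press it down until it lies fully flat on the left-hand leaves, then take the hand away. Only push, never take the leaf between the fingers, and guide it over gently without flinging it or slapping it down. Leave the red and blue leaves lying as they are, and do not lift, shove or knock the stand or the things around it.

Things in the scene. Friction and masses are not known exactly. Their poses are not given: they have to be found in the camera images.
- stand: The menu stand, loose on the table, about 2 kg; steel foot 210 mm along the spine by 220 mm across. Origin: centre of the foot's underside. x runs along the spine, away from the robot; y to the left across the stand; z up. On each side of the spine a wing rises outward at 15 degrees (0.262 rad) to 125 mm from the spine; the leaves lie on the wings and overhang them.
- spine (a point): Middle of the spine: a steel rod (r 3.5 mm) along the stand's x axis, straight above the stand's origin, its axis 50 mm above the table. All leaves turn about it. Its two end brackets stand 111 mm either side of this point, 30 mm wide, and reach 60 mm above the table.
- yellow_leaf (a joint): Angle of the yellow-tabbed leaf, rad. 0: flat on the right-hand (-y) leaves, rising outward at 15 degrees; 1.309: upright; 2.618: end stop, flat on the left-hand leaves (so it rises 0.262 + value from the horizontal on the right). Starts a little raised. Weighs about 150 g; stiff knuckles (0.2 N m friction) hold it wherever it is left; about 2 N at the tab turns it.
- yellow_leaf_tab (a point): Centre of the yellow tab (42 mm along the spine, 20 mm outward, 4 mm thick) on the leaf's free edge: 160 mm from the rod's axis and 50 mm nearer the robot than the leaf's middle. It moves with the leaf. x along the spine, -y outward from the rod, z square to the leaf (upward while it lies on the right). No part of the stand is under the tab, the table is 85 mm or more below: a fingertip fits there.
- yellow_leaf_panel: The yellow-tabbed leaf: rigid white panel with a yellow border, 210 mm along the spine, reaching from 10 to 150 mm out from the rod (the tab to 170 mm), 4 mm thick, its mid-plane through the rod's axis. Origin on the rod's axis at the leaf's middle; axes as for its tab.
- red_leaf (a joint): Angle (rad) of the red-tabbed leaf, same size, on the right-hand wing, 6.5 mm under where the yellow leaf lies at 0. 0: flat on its wing, grows as it is raised. Its tab is 50 mm farther from the robot than its middle, so 100 mm beyond the yellow tab. To be left lying.
- blue_leaf (a joint): Angle (rad) of the blue-tabbed leaf, same size, on the left-hand wing, 6.5 mm under where the yellow leaf comes to lie; its tab is at its middle. 0: flat on its wing, grows as it is raised. To be left lying.
- coffee_can: Slim brown drink can, 53 mm diameter, 105 mm tall; loose, standing on the table; origin at the centre of its underside. To be left alone.
- vitamin_orange: Small amber glass bottle with an orange cap, 44 mm diameter, 125 mm tall; loose, standing on the table; origin at the centre of its underside. To be left alone.
- vitamin_blue: Small amber glass bottle with a blue cap, 44 mm diameter, 125 mm tall; loose, standing on the table; origin at the centre of its underside. To be left alone.
- soda_can: Green drink can, 66 mm diameter, 122 mm tall; loose, standing on the table; origin at the centre of its underside. To be left alone.
- tumbler: Clear tumbler with a black lid, 74 mm diameter, 135 mm tall; loose, standing on the table; origin at the centre of its underside. To be left alone.
- sanitizer: Pump bottle of hand sanitizer, 60 mm diameter, 143 mm tall; loose, standing on the table; origin at the centre of its underside. To be left alone.
- mint_tin: Flat red mint tin, 97 x 62 mm, 21 mm tall; loose, standing on the table; origin at the centre of its underside. To be left alone.

How it is judged:
By the outcome, as a careful person would: the job done as asked, in the order asked, and still so for the second after the job is handed in, with the robot touching nothing.
It also fails if it takes over 42 s, if anything falls off the work surface, if the arm or the gripper's body presses on something with over 40 N, if the wrist force passes 120 N, or if a joint passes its speed limit or range.

## Working session

There is one attempt and no reset: what is moved stays moved. The work goes in short steps, Python scripts to look and compute and a shell command to move; the robot and the scene stay as the last step left them, time stands still between calls to the robot, and variables do not carry over. Pictures are saved under pics/ and viewed, at most 10 in all, crops included, and the job is handed in when it is done.

```bash
ls; mkdir -p pics
python3 - <<'E'
from workcell import sensors,cams
import cv2,numpy as np
np.set_printoptions(precision=4,suppress=True)
for n in("top","side"):
    d=cams.get_image(n); cv2.imwrite(f"pics/{n}0.png",d["color"][:,:,::-1]); print(n,d["mtx"],d["extrinsics"],[k for k in d])
    np.savez(f"{n}0.npz",**d)
s=sensors.sense();print(s)
E
```

```text
pics
top [[528.8178   0.     322.3569]
 [  0.     528.8178 242.3186]
 [  0.       0.       1.    ]] [[-0.0266 -0.9996 -0.0117 -0.0061]
 [ 0.9946 -0.0276  0.1001 -0.5946]
 [-0.1004 -0.009   0.9949 -1.3256]
 [ 0.      0.      0.      1.    ]] ['color', 'mtx', 'extrinsics']
side [[448.1837   0.     312.1996]
 [  0.     448.1837 241.4296]
 [  0.       0.       1.    ]] [[-0.9457 -0.3248 -0.0076  0.5652]
 [ 0.2175 -0.6504  0.7278 -0.1884]
 [-0.2414  0.6866  0.6858 -0.8956]
 [ 0.      0.      0.      1.    ]] ['color', 'mtx', 'extrinsics']
{'time': 0.1, 'q': array([ 1.1375,  0.2074,  1.5428,  0.    ,  1.3935, -0.1505]), 'qvel': array([ 0.0006, -0.0013, -0.0043, -0.0008,  0.0003,  0.001 ]), 'joint_torque': array([ -0.0003, -38.4094, -29.2549,  -0.0003,   0.005 ,  -0.    ]), 'tcp_pos': array([0.1602, 0.5515, 0.2302]), 'orientation': array([-0.4426, -3.1096,  0.0032]), 'ft_force': array([-0.0413, -0.1877, -0.2358]), 'torque': array([-0.0192,  0.004 , -0.0306]), 'grip_force': 0.0, 'gripper_width': 0.08559896790512113}
```

View pics/top0.png

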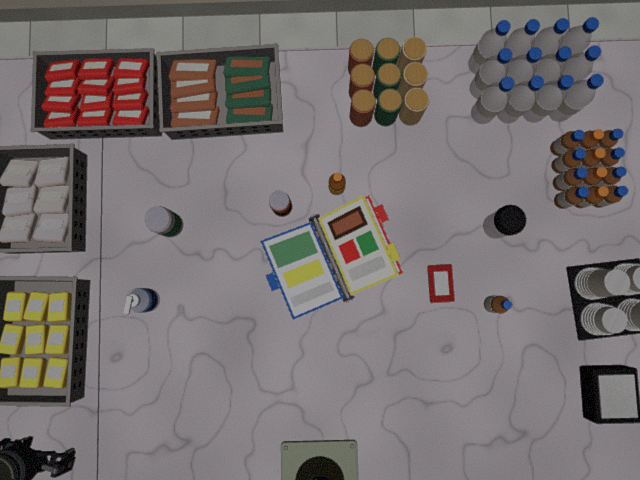

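View pics/side0.png

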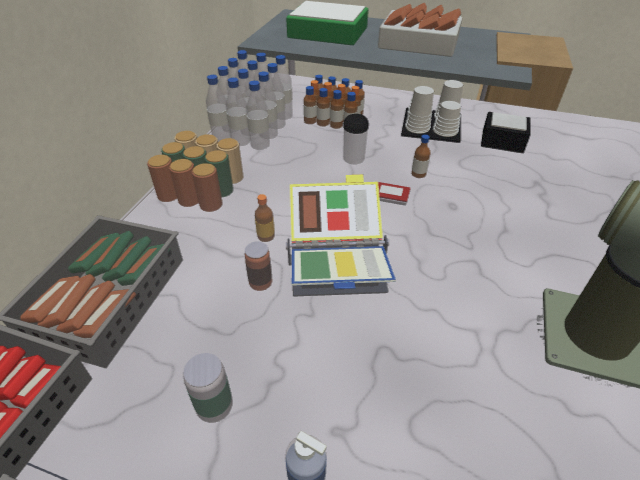

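The top view shows the stand's spine running from about (313,217) to (350,299), with the yellow tab near (393,253), the red tab near (380,213) and the blue tab near (272,281). The side view has the yellow tab near (355,179). Next I'll take close crops to get exact corner pixels.

Run:
```python
import cv2
a=cv2.imread("pics/top0.png")[185:325,250:410]; b=cv2.imread("pics/side0.png")[165:300,280:400]
cv2.imwrite("pics/topc.png",cv2.resize(a,None,fx=4,fy=4,interpolation=2)); cv2.imwrite("pics/sidec.png",cv2.resize(b,None,fx=4,fy=4,interpolation=2))
```

```text
(no output)
```

View pics/topc.png

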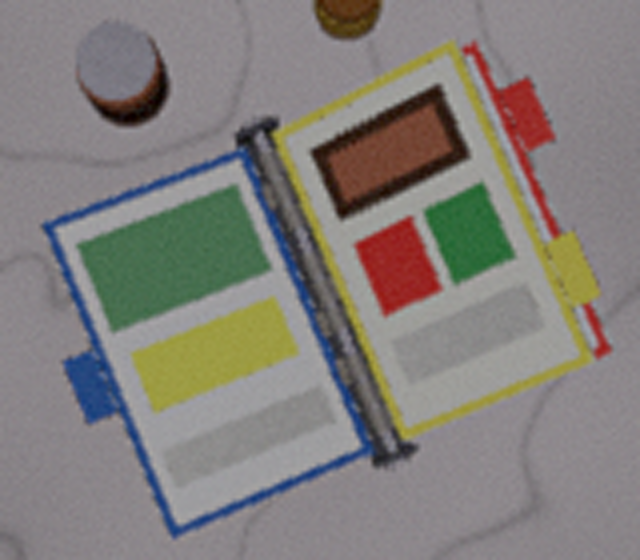

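View pics/sidec.png

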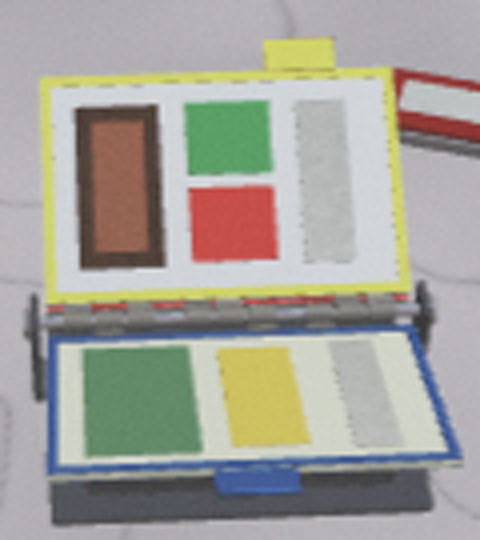

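The top crop gives the yellow panel corners as outer (456,42) and (594,360), inner (278,135) and (405,435), with the tab's outer edge from (576,233) to (600,297). The side crop shows the leaf slightly raised, with its tab at (263–334,39). I'll fit the stand pose and leaf angle to these points.

```bash
cat > fit.py <<'E'
import numpy as np,cv2
from scipy.optimize import least_squares
np.set_printoptions(precision=4,suppress=True)
D={n:dict(np.load(n+"0.npz")) for n in("top","side")}
OFF={"top":(250,185),"side":(280,165)}
def proj(n,P):
    d=D[n];c=np.c_[P,np.ones(len(P))]@d["extrinsics"].T
    c=c[:,:3]*[1,-1,-1];u=c@d["mtx"].T;return u[:,:2]/u[:,2:]
def W(p,P):  # stand->world
    c,s=np.cos(p[2]),np.sin(p[2]);return P@np.array([[c,-s,0],[s,c,0],[0,0,1]]).T+[p[0],p[1],0]
def leaf(x,r,a,off=0): # a elevation from right-horizontal
    return [x,-r*np.cos(a)+off*np.sin(a),.05+r*np.sin(a)+off*np.cos(a)]
def model(p):
    a=.262+p[3]
    Y=[leaf(x,r,a,.002) for x,r in((.105,.15),(-.105,.15),(.105,.01),(-.105,.01),(-.029,.17),(-.071,.17))]
    B=[leaf(x,r,np.pi-.262,.0045) for x,r in((.105,.15),(-.105,.15),(.105,.01),(-.105,.01))]
    for b in B: b[2]-=.009  # blue lies 6.5 mm under
    return W(p,np.array(Y+B))
E
cat > dofit.py <<'E'
from fit import *
PX={"top":[(456,42),(594,360),(278,135),(405,435),(576,233),(600,297),(46,226),(176,534),(244,152),(366,455)],
"side":[(40,78),(394,68),(48,303),(410,292),(263,40),(334,38),(50,470),(462,462),(48,335),(415,328)]}
PX={k:(np.array(v)+.5)/4-.5+OFF[k] for k,v in PX.items()}
f=lambda p:np.concatenate([(proj(n,model(p))-PX[n]).ravel() for n in PX])
r=least_squares(f,[.5,0,.4,.1],loss="soft_l1");p=r.x
print(p,f(p).reshape(-1,2).round(1).tolist());np.save("pose.npy",p)
ex=W(p,np.array([[0,0,0.],[1,0,0]]));print("spine dir",ex[1]-ex[0])
# objects near, pixel of base centre approx at z
def back(n,u,z):
    d=D[n];E=d["extrinsics"];R,t=E[:3,:3],E[:3,3];k=np.linalg.inv(d["mtx"])@[u[0],u[1],1];k*=[1,-1,-1]
    o=-R.T@t;v=R.T@k;return o+v*(z-o[2])/v[2]
for nm,u,z in(("coffee",(280,200),.105),("vitO",(337,177),.125),("mint",(440,283),.021),("vitB",(504,304),.125),("tumbler",(510,217),.135),("soda",(158,220),.122),("san",(138,298),.14)):
    print(nm,back("top",u,z)[:2])
E
python3 dofit.py
```

```text
[ 0.552  -0.0441  0.371   0.2575] [[0.5, -0.5], [1.2, 0.8], [-1.1, -0.0], [-0.2, 2.1], [0.0, -0.3], [1.2, 0.1], [-0.4, -0.0], [-0.6, 1.8], [0.9, -0.5], [2.5, -0.1], [-0.0, -0.5], [-0.5, -0.6], [-0.6, -0.4], [0.5, -0.7], [0.0, -0.4], [-0.3, -0.4], [-1.0, 3.3], [0.2, 1.6], [-0.2, 2.7], [-0.3, 1.4]]
spine dir [0.932  0.3625 0.    ]
coffee [0.6934 0.0777]
vitO [ 0.7419 -0.0627]
mint [ 0.4824 -0.3197]
vitB [ 0.4275 -0.4451]
tumbler [ 0.6315 -0.4684]
soda [0.6499 0.3709]
san [0.4643 0.4112]
```

```bash
python3 -m jog '[{"x":0.065,"y":-0.125,"z":0},{"x":0.13,"y":-0.25,"z":0},{"x":0.195,"y":-0.375,"z":0},{"x":0.26,"y":-0.5,"z":0},{"x":0.325,"y":-0.625,"z":0},{"x":0.39,"y":-0.75,"z":0},{"x":0.455,"y":-0.875,"z":0},{"x":0.52,"y":-1,"z":0}]' 1 20
python3 -m jog '[{"x":0.065,"y":-0.125,"turn":0.026},{"x":0.13,"y":-0.25,"turn":0.052},{"x":0.195,"y":-0.375,"turn":0.078},{"x":0.26,"y":-0.5,"turn":0.104},{"x":0.325,"y":-0.625,"turn":0.13},{"x":0.39,"y":-0.75,"turn":0.156},{"x":0.455,"y":-0.875,"turn":0.182},{"x":0.52,"y":-1,"turn":0.208}]'
python3 -m jog '[{"x":0.065,"y":-0.125,"z":0},{"x":0.13,"y":-0.25,"z":0},{"x":0.195,"y":-0.375,"z":0},{"x":0.26,"y":-0.5,"z":0},{"x":0.325,"y":-0.625,"z":0},{"x":0.39,"y":-0.75,"z":0},{"x":0.455,"y":-0.875,"z":0},{"x":0.52,"y":-1,"z":0}]'
```

```text
invalid input at $[0]: expected keys x, y, z, turn
invalid input at $[0]: expected keys x, y, z, turn
invalid input at $[0]: expected keys x, y, z, turn
```

```bash
python3 -m jog '[{"x":0.065,"y":-0.125,"z":0,"turn":0},{"x":0.13,"y":-0.25,"z":0,"turn":0},{"x":0.195,"y":-0.375,"z":0,"turn":0},{"x":0.26,"y":-0.5,"z":0,"turn":0},{"x":0.325,"y":-0.625,"z":0,"turn":0},{"x":0.39,"y":-0.75,"z":0,"turn":0},{"x":0.455,"y":-0.875,"z":0,"turn":0},{"x":0.52,"y":-1,"z":0,"turn":0}]' 1 20
python3 -m jog '[{"x":0.065,"y":-0.125,"z":0,"turn":0.026},{"x":0.13,"y":-0.25,"z":0,"turn":0.052},{"x":0.195,"y":-0.375,"z":0,"turn":0.078},{"x":0.26,"y":-0.5,"z":0,"turn":0.104},{"x":0.325,"y":-0.625,"z":0,"turn":0.13},{"x":0.39,"y":-0.75,"z":0,"turn":0.156},{"x":0.455,"y":-0.875,"z":0,"turn":0.182},{"x":0.52,"y":-1,"z":0,"turn":0.208}]'
python3 -m jog '[{"x":0.065,"y":-0.125,"z":0,"turn":0},{"x":0.13,"y":-0.25,"z":0,"turn":0},{"x":0.195,"y":-0.375,"z":0,"turn":0},{"x":0.26,"y":-0.5,"z":0,"turn":0},{"x":0.325,"y":-0.625,"z":0,"turn":0},{"x":0.39,"y":-0.75,"z":0,"turn":0},{"x":0.455,"y":-0.875,"z":0,"turn":0},{"x":0.52,"y":-1,"z":0,"turn":0}]'
```

```text
time: 0.9
tcp_pos: [0.2385, 0.401, 0.2307]
orientation: [-0.442, -3.11, 0.002]
ft_force: [0.4, -0.8, 0.0]
gripper_width: -0.0004
grip_force: 0.0
time: 1.7
tcp_pos: [0.3164, 0.2512, 0.2309]
orientation: [0.584, -3.086, 0.0]
ft_force: [-0.8, 0.3, -0.9]
gripper_width: 0.0
grip_force: 0.0
time: 2.5
tcp_pos: [0.3943, 0.1013, 0.2308]
orientation: [0.579, -3.087, -0.0]
ft_force: [0.3, 0.2, 0.6]
gripper_width: 0.0003
grip_force: 0.0
```

```bash
python3 -m jog '[{"x":0.065,"y":-0.125,"z":0,"turn":0},{"x":0.13,"y":-0.25,"z":0,"turn":0},{"x":0.195,"y":-0.375,"z":0,"turn":0},{"x":0.26,"y":-0.5,"z":0,"turn":0},{"x":0.325,"y":-0.625,"z":0,"turn":0},{"x":0.39,"y":-0.75,"z":0,"turn":0},{"x":0.455,"y":-0.875,"z":0,"turn":0},{"x":0.52,"y":-1,"z":0,"turn":0}]'
python3 -m jog '[{"x":0.065,"y":-0.125,"z":0,"turn":0},{"x":0.13,"y":-0.25,"z":0,"turn":0},{"x":0.195,"y":-0.375,"z":0,"turn":0},{"x":0.26,"y":-0.5,"z":0,"turn":0},{"x":0.325,"y":-0.625,"z":0,"turn":0},{"x":0.39,"y":-0.75,"z":0,"turn":0},{"x":0.455,"y":-0.875,"z":0,"turn":0},{"x":0.52,"y":-1,"z":0,"turn":0}]'
python3 -m jog '[{"x":0.1,"y":-0.17,"z":0,"turn":0},{"x":0.19,"y":-0.33,"z":0,"turn":0},{"x":0.19,"y":-0.33,"z":-0.1,"turn":0},{"x":0.19,"y":-0.33,"z":-0.25,"turn":0},{"x":0.19,"y":-0.33,"z":-0.4,"turn":0},{"x":0.19,"y":-0.33,"z":-0.6,"turn":0},{"x":0.19,"y":-0.33,"z":-0.8,"turn":0},{"x":0.19,"y":-0.33,"z":-0.8,"turn":0}]'
python3 - <<'E'
from workcell import sensors,cams
import cv2,numpy as np
t=cams.get_image("top")["color"][185:325,250:410,::-1];s=cams.get_image("side")["color"][105:245,280:440,::-1]
cv2.imwrite("pics/pre.png",np.vstack([cv2.resize(i,None,fx=2.1,fy=2.1,interpolation=2) if 0 else cv2.resize(i,(340,298),interpolation=2) for i in(t,s)]))
print(sensors.sense()["tcp_pos"],sensors.sense()["q"].round(2))
E
```

```text
time: 3.3
tcp_pos: [0.4724, -0.0485, 0.2307]
orientation: [0.578, -3.087, -0.001]
ft_force: [0.2, 0.7, 0.3]
gripper_width: -0.0001
grip_force: 0.0
time: 4.1
tcp_pos: [0.5504, -0.1984, 0.2305]
orientation: [0.579, -3.087, -0.002]
ft_force: [-0.8, 0.1, -0.2]
gripper_width: 0.0002
grip_force: 0.0
time: 4.9
tcp_pos: [0.5742, -0.244, 0.1047]
orientation: [0.577, -3.078, -0.014]
ft_force: [-1.0, 0.2, 0.4]
gripper_width: 0.0001
grip_force: 0.0
[ 0.57800075 -0.2463613   0.11029012] [-0.54  0.44  1.51  0.    1.2  -2.48]
```

View pics/pre.png

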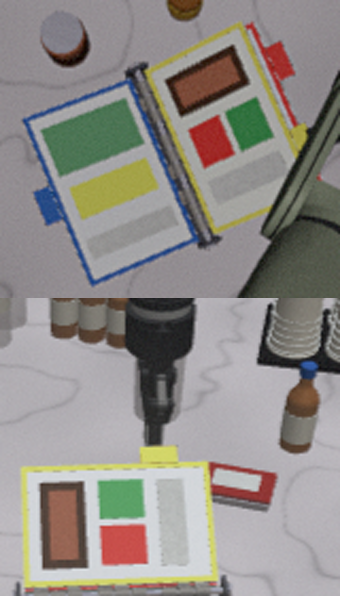

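The finger stands just outside the yellow tab, with its tip below the tab's edge, and nothing has been touched. I'll compute the arc waypoints.

```bash
cat > arc.py <<'E'
import numpy as np
def pt(a):
    if a<np.pi/2:
        d=.024-.006*(a-.52)/1.05; s=.17*np.cos(a)+.002*np.sin(a); z=.05+.17*np.sin(a)-d
    else:
        rc=.152-.014*(a-np.pi/2)/1.31; s=rc*np.cos(a)+.002*np.sin(a); z=.05+rc*np.sin(a)-.002*np.cos(a)
    s+=.0145; return np.array([.3625*s+.552-.0466,-.932*s-.0441-.0181,z])
if __name__=="__main__":
    A=.52
    print(pt(A))
    while A<2.87:
        print("a0 %.2f"%A,pt(A).round(4)); print([tuple((((pt(A+.015*k*2)-pt(A))/.15).round(3)).tolist()) for k in range(2,9,2)]); A+=.24
E
python3 arc.py
```

```text
[ 0.56449585 -0.21413746  0.11046962]
a0 0.52 [ 0.5645 -0.2141  0.1105]
[(-0.013, 0.032, 0.06), (-0.027, 0.068, 0.118), (-0.042, 0.107, 0.174), (-0.058, 0.149, 0.227)]
a0 0.76 [ 0.5558 -0.1918  0.1445]
[(-0.017, 0.044, 0.05), (-0.036, 0.092, 0.097), (-0.055, 0.141, 0.141), (-0.075, 0.193, 0.182)]
a0 1.00 [ 0.5446 -0.1629  0.1718]
[(-0.021, 0.054, 0.037), (-0.043, 0.11, 0.071), (-0.065, 0.167, 0.101), (-0.088, 0.226, 0.127)]
a0 1.24 [ 0.5314 -0.1289  0.1909]
[(-0.023, 0.06, 0.022), (-0.047, 0.122, 0.041), (-0.072, 0.184, 0.055), (-0.096, 0.247, 0.066)]
a0 1.48 [ 0.517  -0.0919  0.2008]
[(-0.025, 0.063, 0.006), (-0.048, 0.123, 0.006), (-0.07, 0.179, -0.001), (-0.091, 0.235, -0.012)]
a0 1.72 [ 0.5033 -0.0567  0.199 ]
[(-0.021, 0.054, -0.014), (-0.042, 0.108, -0.032), (-0.062, 0.16, -0.053), (-0.082, 0.21, -0.077)]
a0 1.96 [ 0.491  -0.0252  0.1875]
[(-0.019, 0.049, -0.027), (-0.037, 0.096, -0.057), (-0.055, 0.141, -0.09), (-0.072, 0.184, -0.126)]
a0 2.20 [0.4803 0.0025 0.1686]
[(-0.016, 0.041, -0.038), (-0.031, 0.079, -0.079), (-0.045, 0.115, -0.122), (-0.058, 0.148, -0.167)]
a0 2.44 [0.4716 0.0247 0.1436]
[(-0.012, 0.03, -0.047), (-0.023, 0.058, -0.095), (-0.032, 0.083, -0.145), (-0.041, 0.105, -0.196)]
a0 2.68 [0.4655 0.0404 0.1142]
[(-0.007, 0.019, -0.052), (-0.013, 0.035, -0.105), (-0.018, 0.047, -0.159), (-0.022, 0.057, -0.213)]
```

```bash
python3 -m jog '[{"x":-0.01,"y":0.025,"z":0,"turn":0},{"x":-0.02,"y":0.05,"z":0,"turn":0},{"x":-0.03,"y":0.075,"z":0,"turn":0},{"x":-0.04,"y":0.1,"z":0,"turn":0},{"x":-0.05,"y":0.125,"z":0,"turn":0},{"x":-0.06,"y":0.15,"z":0,"turn":0},{"x":-0.07,"y":0.175,"z":0,"turn":0},{"x":-0.078,"y":0.2,"z":0,"turn":0}]'
```

```text
time: 5.8
tcp_pos: [0.5671, -0.217, 0.1112]
orientation: [0.579, -3.088, -0.0]
ft_force: [0.6, -0.6, -0.8]
gripper_width: 0.0
grip_force: 0.0
```

```bash
python3 -m jog '[{"x":-0.01,"y":0.025,"z":0.02,"turn":0},{"x":-0.02,"y":0.05,"z":0.05,"turn":0},{"x":-0.028,"y":0.07,"z":0.085,"turn":0},{"x":-0.036,"y":0.09,"z":0.118,"turn":0},{"x":-0.045,"y":0.11,"z":0.146,"turn":0},{"x":-0.054,"y":0.13,"z":0.174,"turn":0},{"x":-0.062,"y":0.152,"z":0.2,"turn":0},{"x":-0.07,"y":0.175,"z":0.227,"turn":0}]'
python3 - <<'E'
from workcell import sensors,cams
import cv2,numpy as np
t=cams.get_image("top")["color"][185:325,250:410,::-1];s=cams.get_image("side")["color"][105:245,280:440,::-1]
cv2.imwrite("pics/p1.png",np.hstack([cv2.resize(i,(400,350),interpolation=2) for i in(t,s)]))
print(sensors.sense()["tcp_pos"],sensors.sense()["ft_force"])
E
```

```text
time: 6.6
tcp_pos: [0.5571, -0.1914, 0.1462]
orientation: [-0.579, 3.087, -0.002]
ft_force: [1.2, -3.5, 0.3]
gripper_width: -0.0003
grip_force: 1.5
[ 0.55701021 -0.19100468  0.14645275] [ 0.31524107 -1.62151373  1.41255484]
```

View pics/p1.png

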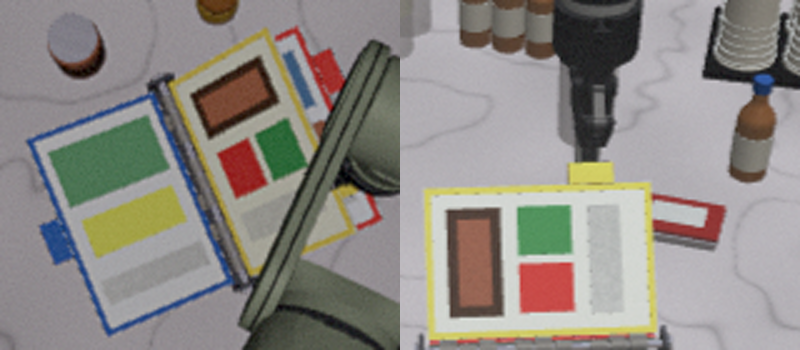

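The leaf is rising to about 45° on the fingertip at around 3.5 N. The blue leaf's corner is unmoved at (110,333) in the crop, and the red leaf is lying still. I'll continue along the arc.

```bash
python3 -m jog '[{"x":-0.009,"y":0.022,"z":0.025,"turn":0},{"x":-0.017,"y":0.044,"z":0.05,"turn":0},{"x":-0.026,"y":0.068,"z":0.074,"turn":0},{"x":-0.036,"y":0.092,"z":0.097,"turn":0},{"x":-0.045,"y":0.116,"z":0.119,"turn":0},{"x":-0.055,"y":0.141,"z":0.141,"turn":0},{"x":-0.065,"y":0.167,"z":0.162,"turn":0},{"x":-0.075,"y":0.193,"z":0.182,"turn":0}]'
python3 -m jog '[{"x":-0.01,"y":0.027,"z":0.019,"turn":0},{"x":-0.021,"y":0.054,"z":0.037,"turn":0},{"x":-0.032,"y":0.082,"z":0.055,"turn":0},{"x":-0.043,"y":0.11,"z":0.071,"turn":0},{"x":-0.054,"y":0.138,"z":0.087,"turn":0},{"x":-0.065,"y":0.167,"z":0.101,"turn":0},{"x":-0.076,"y":0.196,"z":0.114,"turn":0},{"x":-0.088,"y":0.226,"z":0.127,"turn":0}]'
python3 -m jog '[{"x":-0.011,"y":0.03,"z":0.011,"turn":0},{"x":-0.023,"y":0.06,"z":0.022,"turn":0},{"x":-0.035,"y":0.091,"z":0.032,"turn":0},{"x":-0.047,"y":0.122,"z":0.041,"turn":0},{"x":-0.06,"y":0.153,"z":0.048,"turn":0},{"x":-0.072,"y":0.184,"z":0.055,"turn":0},{"x":-0.084,"y":0.215,"z":0.061,"turn":0},{"x":-0.096,"y":0.247,"z":0.066,"turn":0}]'
python3 - <<'E'
from workcell import sensors,cams
import cv2,numpy as np
t=cams.get_image("top")["color"][185:325,250:410,::-1];s=cams.get_image("side")["color"][105:245,280:440,::-1]
cv2.imwrite("pics/p2.png",np.hstack([cv2.resize(i,(400,350),interpolation=2) for i in(t,s)]))
print(sensors.sense()["tcp_pos"],sensors.sense()["ft_force"])
E
```

```text
time: 7.5
tcp_pos: [0.5455, -0.1617, 0.1729]
orientation: [-0.579, 3.088, 0.0]
ft_force: [2.1, -1.8, 1.6]
gripper_width: 0.0004
grip_force: 1.5
time: 8.3
tcp_pos: [0.5317, -0.1276, 0.1914]
orientation: [0.579, -3.087, -0.001]
ft_force: [0.6, -0.7, -0.4]
gripper_width: 0.0001
grip_force: 0.6
time: 9.1
tcp_pos: [0.5177, -0.0909, 0.2017]
orientation: [0.579, -3.088, 0.0]
ft_force: [0.1, -2.3, -1.2]
gripper_width: 0.0001
grip_force: 0.6
[ 0.51766102 -0.09037273  0.20174038] [-0.23403106  0.22878167 -0.42608719]
```

View pics/p2.png

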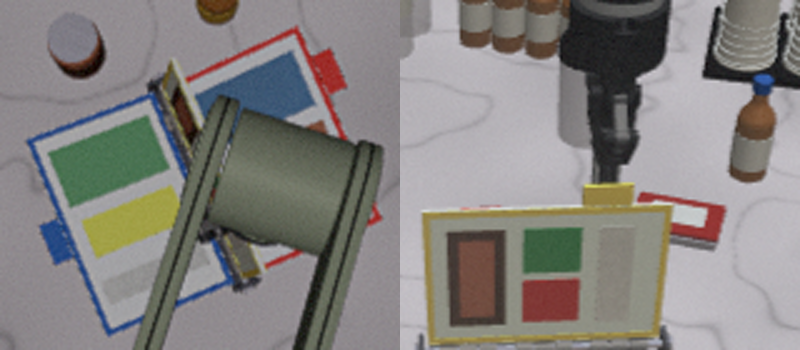

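The leaf is now nearly upright with the finger on its outer side, and the stand has not shifted (blue corner still at 110,333). Next I'll take it past vertical.

```bash
python3 -m jog '[{"x":-0.013,"y":0.032,"z":0.003,"turn":0},{"x":-0.025,"y":0.063,"z":0.005,"turn":0},{"x":-0.036,"y":0.093,"z":0.006,"turn":0},{"x":-0.048,"y":0.123,"z":0.006,"turn":0},{"x":-0.059,"y":0.151,"z":0.003,"turn":0},{"x":-0.07,"y":0.179,"z":-0.001,"turn":0},{"x":-0.08,"y":0.207,"z":-0.006,"turn":0},{"x":-0.091,"y":0.235,"z":-0.012,"turn":0}]'
python3 -m jog '[{"x":-0.01,"y":0.027,"z":-0.007,"turn":0},{"x":-0.021,"y":0.054,"z":-0.014,"turn":0},{"x":-0.031,"y":0.081,"z":-0.023,"turn":0},{"x":-0.042,"y":0.108,"z":-0.032,"turn":0},{"x":-0.052,"y":0.134,"z":-0.042,"turn":0},{"x":-0.062,"y":0.16,"z":-0.053,"turn":0},{"x":-0.072,"y":0.185,"z":-0.065,"turn":0},{"x":-0.082,"y":0.21,"z":-0.077,"turn":0}]'
python3 -m jog '[{"x":-0.01,"y":0.025,"z":-0.013,"turn":0},{"x":-0.019,"y":0.049,"z":-0.027,"turn":0},{"x":-0.028,"y":0.073,"z":-0.042,"turn":0},{"x":-0.037,"y":0.096,"z":-0.057,"turn":0},{"x":-0.046,"y":0.119,"z":-0.073,"turn":0},{"x":-0.055,"y":0.141,"z":-0.09,"turn":0},{"x":-0.064,"y":0.163,"z":-0.108,"turn":0},{"x":-0.072,"y":0.184,"z":-0.126,"turn":0}]'
python3 - <<'E'
from workcell import sensors,cams
import cv2,numpy as np
t=cams.get_image("top")["color"][185:325,250:410,::-1];s=cams.get_image("side")["color"][105:245,280:440,::-1]
cv2.imwrite("pics/p3.png",np.hstack([cv2.resize(i,(400,350),interpolation=2) for i in(t,s)]))
print(sensors.sense()["tcp_pos"],sensors.sense()["ft_force"])
E
```

```text
time: 10.0
tcp_pos: [0.5043, -0.0556, 0.1999]
orientation: [-0.579, 3.087, -0.0]
ft_force: [0.9, -0.7, 0.9]
gripper_width: -0.0
grip_force: 0.6
time: 10.8
tcp_pos: [0.4918, -0.0241, 0.1881]
orientation: [0.579, -3.088, -0.0]
ft_force: [0.4, -0.8, 0.5]
gripper_width: -0.0
grip_force: 0.6
time: 11.6
tcp_pos: [0.481, 0.0035, 0.1691]
orientation: [0.579, -3.088, -0.0]
ft_force: [0.2, -0.3, 1.2]
gripper_width: -0.0003
grip_force: 0.5
[0.4805387  0.00371081 0.16867936] [-0.89457657  0.44602476  0.05835111]
```

View pics/p3.png

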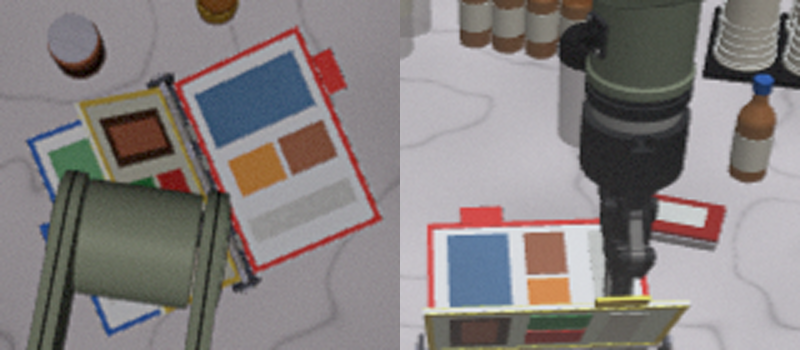

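The leaf is about 35° past upright with the tip on its back face, the red leaf is flat, and the stand is unmoved. I'll keep lowering it, more slowly near the end.

```bash
python3 -m jog '[{"x":-0.008,"y":0.021,"z":-0.019,"turn":0},{"x":-0.016,"y":0.041,"z":-0.038,"turn":0},{"x":-0.023,"y":0.06,"z":-0.058,"turn":0},{"x":-0.031,"y":0.079,"z":-0.079,"turn":0},{"x":-0.038,"y":0.097,"z":-0.1,"turn":0},{"x":-0.045,"y":0.115,"z":-0.122,"turn":0},{"x":-0.052,"y":0.132,"z":-0.144,"turn":0},{"x":-0.058,"y":0.148,"z":-0.167,"turn":0}]'
python3 -m jog '[{"x":-0.006,"y":0.015,"z":-0.023,"turn":0},{"x":-0.012,"y":0.03,"z":-0.047,"turn":0},{"x":-0.018,"y":0.044,"z":-0.071,"turn":0},{"x":-0.023,"y":0.058,"z":-0.095,"turn":0},{"x":-0.028,"y":0.071,"z":-0.12,"turn":0},{"x":-0.032,"y":0.083,"z":-0.145,"turn":0},{"x":-0.037,"y":0.094,"z":-0.17,"turn":0},{"x":-0.041,"y":0.105,"z":-0.196,"turn":0}]'
python3 -m jog '[{"x":-0.002,"y":0.006,"z":-0.015,"turn":0},{"x":-0.004,"y":0.012,"z":-0.03,"turn":0},{"x":-0.007,"y":0.018,"z":-0.045,"turn":0},{"x":-0.009,"y":0.023,"z":-0.06,"turn":0},{"x":-0.011,"y":0.028,"z":-0.075,"turn":0},{"x":-0.013,"y":0.033,"z":-0.09,"turn":0},{"x":-0.014,"y":0.037,"z":-0.105,"turn":0},{"x":-0.015,"y":0.04,"z":-0.12,"turn":0}]'
```

```text
time: 12.5
tcp_pos: [0.4723, 0.0256, 0.144]
orientation: [0.579, -3.088, -0.0]
ft_force: [0.8, -0.3, 1.5]
gripper_width: 0.0001
grip_force: 0.5
time: 13.3
tcp_pos: [0.4662, 0.0413, 0.1145]
orientation: [0.579, -3.088, -0.0]
ft_force: [-1.1, 0.1, 2.2]
gripper_width: 0.0002
grip_force: 0.5
time: 14.1
tcp_pos: [0.464, 0.0472, 0.0967]
orientation: [-0.579, 3.088, 0.0]
ft_force: [0.9, 0.3, 1.0]
gripper_width: -0.0
grip_force: 0.5
```

```bash
python3 -m jog '[{"x":0,"y":0,"z":-0.008,"turn":0},{"x":0,"y":0,"z":-0.016,"turn":0},{"x":0,"y":0,"z":-0.024,"turn":0},{"x":0,"y":0,"z":-0.032,"turn":0},{"x":0,"y":0,"z":-0.038,"turn":0},{"x":0,"y":0,"z":-0.044,"turn":0},{"x":0,"y":0,"z":-0.05,"turn":0},{"x":0,"y":0,"z":-0.055,"turn":0}]'
python3 -m jog '[{"x":0,"y":0,"z":-0.003,"turn":0},{"x":0,"y":0,"z":-0.006,"turn":0},{"x":0,"y":0,"z":-0.009,"turn":0},{"x":0,"y":0,"z":-0.012,"turn":0},{"x":0,"y":0,"z":-0.014,"turn":0},{"x":0,"y":0,"z":-0.014,"turn":0},{"x":0,"y":0,"z":-0.014,"turn":0},{"x":0,"y":0,"z":-0.014,"turn":0}]'
```

```text
time: 14.9
tcp_pos: [0.4641, 0.0471, 0.0886]
orientation: [-0.579, 3.088, 0.0]
ft_force: [0.1, 0.3, 1.7]
gripper_width: -0.0
grip_force: 0.5
time: 15.7
tcp_pos: [0.464, 0.0471, 0.0865]
orientation: [0.579, -3.088, 0.0]
ft_force: [-0.6, 0.1, 0.8]
gripper_width: 0.0
grip_force: 0.2
```

```bash
python3 -m jog '[{"x":0,"y":0,"z":-0.003,"turn":0},{"x":0,"y":0,"z":-0.006,"turn":0},{"x":0,"y":0,"z":-0.009,"turn":0},{"x":0,"y":0,"z":-0.012,"turn":0},{"x":0,"y":0,"z":-0.014,"turn":0},{"x":0,"y":0,"z":-0.014,"turn":0},{"x":0,"y":0,"z":-0.014,"turn":0},{"x":0,"y":0,"z":-0.014,"turn":0}]'
```

```text
time: 16.5
tcp_pos: [0.4641, 0.0472, 0.0849]
orientation: [-0.579, 3.088, 0.0]
ft_force: [-1.5, 0.4, 4.7]
gripper_width: -0.0002
grip_force: 2.4
```

```bash
python3 -m jog '[{"x":0,"y":0,"z":-0.002,"turn":0},{"x":0,"y":0,"z":-0.004,"turn":0},{"x":0,"y":0,"z":-0.006,"turn":0},{"x":0,"y":0,"z":-0.007,"turn":0},{"x":0,"y":0,"z":-0.007,"turn":0},{"x":0,"y":0,"z":-0.007,"turn":0},{"x":0,"y":0,"z":-0.007,"turn":0},{"x":0,"y":0,"z":-0.007,"turn":0}]'
python3 -c "
from workcell import sensors;s=sensors.sense();print(s['tcp_pos'],s['ft_force'])"
```

```text
time: 17.3
tcp_pos: [0.4642, 0.0472, 0.0847]
orientation: [0.579, -3.088, -0.0]
ft_force: [-3.9, 0.7, 11.6]
gripper_width: 0.0003
grip_force: 5.1
[0.46420446 0.0472103  0.08469202] [-3.92521506  0.71716832 11.597111  ]
```

It's firmly on the stop: a 1 mm command moved the tip only 0.2 mm, at 11.6 N. I'll lift straight off and check.

```bash
python3 -m jog '[{"x":0,"y":0,"z":0.01,"turn":0},{"x":0,"y":0,"z":0.03,"turn":0},{"x":0,"y":0,"z":0.08,"turn":0},{"x":0,"y":0,"z":0.2,"turn":0},{"x":0,"y":0,"z":0.4,"turn":0},{"x":0,"y":0,"z":0.6,"turn":0},{"x":0,"y":0,"z":0.8,"turn":0},{"x":0,"y":0,"z":1,"turn":0}]'
python3 -m jog '[{"x":-0.1,"y":0.12,"z":0.05,"turn":0},{"x":-0.2,"y":0.25,"z":0.1,"turn":0},{"x":-0.3,"y":0.37,"z":0.15,"turn":0},{"x":-0.4,"y":0.5,"z":0.2,"turn":0},{"x":-0.45,"y":0.62,"z":0.2,"turn":0},{"x":-0.5,"y":0.75,"z":0.2,"turn":0},{"x":-0.5,"y":0.87,"z":0.2,"turn":0},{"x":-0.5,"y":1,"z":0.2,"turn":0}]'
python3 -m jog '[{"x":-0.1,"y":0.12,"z":0,"turn":0},{"x":-0.2,"y":0.25,"z":0,"turn":0},{"x":-0.3,"y":0.37,"z":0,"turn":0},{"x":-0.4,"y":0.5,"z":0,"turn":0},{"x":-0.45,"y":0.62,"z":0,"turn":0},{"x":-0.5,"y":0.75,"z":0,"turn":0},{"x":-0.5,"y":0.87,"z":0,"turn":0},{"x":-0.5,"y":1,"z":0,"turn":0}]'
python3 - <<'E'
from workcell import sensors,cams
import cv2,numpy as np
for n in("top","side"):
    d=cams.get_image(n); np.savez(f"{n}1.npz",**d)
    cv2.imwrite(f"pics/{n}1.png",d["color"][:,:,::-1])
t=cv2.imread("pics/top1.png")[185:325,250:410];s=cv2.imread("pics/side1.png")[165:305,270:430]
cv2.imwrite("pics/end.png",np.hstack([cv2.resize(i,(400,350),interpolation=2) for i in(t,s)]))
print(sensors.sense()["tcp_pos"],sensors.sense()["ft_force"],sensors.sense()["time"])
E
```

```text
time: 18.1
tcp_pos: [0.4638, 0.0471, 0.2348]
orientation: [-0.579, 3.088, -0.0]
ft_force: [0.2, -0.8, -0.3]
gripper_width: -0.0001
grip_force: 0.0
time: 18.9
tcp_pos: [0.3887, 0.1977, 0.2637]
orientation: [-0.579, 3.087, -0.0]
ft_force: [0.1, 0.3, 0.5]
gripper_width: -0.0001
grip_force: 0.0
time: 19.7
tcp_pos: [0.3137, 0.3478, 0.2636]
orientation: [-0.579, 3.087, -0.0]
ft_force: [0.8, 0.7, -0.5]
gripper_width: 0.0002
grip_force: 0.0
[0.31387769 0.34857198 0.26359084] [-0.06238049 -0.59557784  0.48979845] 19.8
```

View pics/end.png

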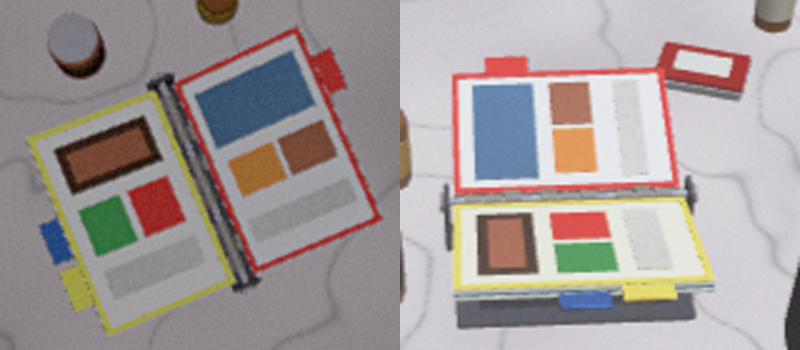

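The yellow leaf lies over the blue one, with its side-view outer corners near (455,290) and (713,288). A quick numeric check of the residual angle follows.

Run:
```python
from fit import *
p=np.load("pose.npy")
for v in(2.5,2.56,2.618):
    Y=W(p,np.array([leaf(x,.15,.262+v,o) for x in(.105,-.105) for o in(-.002,)]+[leaf(x,.17,.262+v,-.002) for x in(-.029,-.071)]))
    print(v,((proj("side",Y)-[270,165]+.5)*2.5-.5).round(0).tolist(),((proj("top",Y)-[250,185]+.5)*2.5-.5).round(0).tolist())
```

```text
2.5 [[52.0, 268.0], [317.0, 259.0], [225.0, 273.0], [279.0, 271.0]] [[30.0, 135.0], [113.0, 337.0], [64.0, 270.0], [81.0, 311.0]]
2.56 [[52.0, 278.0], [317.0, 269.0], [225.0, 285.0], [279.0, 283.0]] [[29.0, 137.0], [111.0, 337.0], [62.0, 272.0], [78.0, 312.0]]
2.618 [[53.0, 288.0], [316.0, 278.0], [224.0, 296.0], [278.0, 294.0]] [[27.0, 139.0], [109.0, 338.0], [60.0, 273.0], [77.0, 313.0]]
```

The measured rows (289 and 299 px) match 2.618 rad, so the leaf is on its end stop.

```bash
python3 -c "
from workcell import job_done;print(job_done())"
```

```text
the job is handed in; nothing more can be done
None
```

The yellow-tabbed leaf is turned over and lies flat on the left-hand leaves, matching its end stop in the side view; the red and blue leaves and the stand look unmoved, the hand is clear, and I handed the job in at about 20 s.

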